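# Make up a cabinet's fitting kit

## Robot

A 6-joint arm with a two-finger parallel gripper is mounted at the origin on the work surface. World frame = base frame: x ahead of the robot, y to its left, z up, the work surface at z = 0. Lengths are in m, angles in rad, forces in N, time in s.
With the tool pointing down it reaches from about 0.35 to 0.95 m from the base axis. Payload 17.4 kg.
Tool frame: the origin (TCP) lies midway between the tips of the shut fingers; the grasp point (between the pads) lies 19 mm behind it; z points along the fingers, y is the direction in which the jaws open and shut (so a half turn about z gives the same grasp; the last joint's range is limited). The gripper opens to 93 mm and grips with 3 to 60 N. Pads are 15 mm wide; open, the fingers measure 128 mm over their backs; the gripper's body (75 mm by 188 mm) begins 65 mm behind the grasp point.
Start: joints at [-1.383, 0.116, 1.442, -0, 1.584, -0.038], TCP at [0.151, -0.658, 0.219] pointing down, gripper open.
Joint ranges: [-2.83, 2.83], [-0.83, 2.19], [0.07, 2.5], [-1.14, 4.28], [0.01, 3], [-2.97, 2.97]. Speed limits (rad/s): [1.89, 1.89, 2.22, 3.14, 3.14, 3.14].

## Interface

Orientations are given as a rotation vector (axis times angle).
In Python, from bench import telemetry, capture, robot, spotter gives the robot as it stands.
- The arm moves only by the tool jog_arm, never from a script. Its argument "motion" is a list of rows, each an object of numbers: "dx", "dy", "dz": the shift along the tool's x, y, z as a fraction of full scale; "wx", "wy", "wz": the turn, a rotation vector about the tool's x, y, z as a fraction of full scale; "hand": the finger opening in mm, from 0 to 93. A call has 1 to 12 rows; each row is the pose to reach, as a shift and turn from the pose measured when the call began, along the tool's axes at that moment; what a row does not reach only later rows make up. Full scale, the value 1, is 0.4 m for a shift and 30 degrees for a turn. A row lasts 1/10 s, in which the tool goes at most 50 mm and 8.59 degrees, less where a joint would pass 70% of its speed; a pose out of reach is approached as far as the arm can. A call with a number of a shift or a turn outside -1 to 1 is refused whole. A call with a gripper value outside its range is refused whole. The fingers move at their own pace and stop on an object; "force" is the grip in N (left out, the last holds). Time passes only in rows, so rows that repeat a pose let the fingers close. It gives the time, the measured TCP pose, the force and the opening at its end, in the units of the state.
- telemetry.sense(): the state, without advancing time (a new reading comes with each control period).
- capture(name): name is "scene" or "side" or "wrist"; returns a dict with "color" (400x640x3 uint8, red, green, blue), "mtx" (3x3 intrinsics, pixels), "k1" (the pictures are not rectified: a ray, as slopes to the right and down, at radius r is drawn at 1 + k1 r^2 times it, then the intrinsics apply), "rvec" (rotation vector, rad) and "tvec" (3), from world to camera coordinates, as OpenCV has them. Camera axes: x right, y down, z forward; pixel columns grow to the right and rows downward; lengths in m; the calibration is good to about 2 mm. A picture is of the moment at which its call begins. There is no depth.
- robot.finish_job(): hands the job in, once; it reports no verdict.
Trained networks look in a picture, given as the dict that the camera call returned (one of the last four; its "shot" number tells which), for a name from the list of things; names that differ only in an ending like _2 or _b are one class to them, and where a whole thing is asked for, a point or a joint stands for the part that bears it (a point fixed in the world has none). Each returns a list of dicts, best first, with "confidence" (0 to 1); they miss things now and then, are a little off and sometimes report something else, mostly with a low value. They report only what shows in the picture. A call takes as long as a camera call. They do not tell look-alikes from the thing itself.
- spotter.silhouettes(picture, thing): "pixels" (400x640 bool, what is visible of it) and "rect" ([left, top, right, bottom] in pixels, round what is visible of it).
The state is a dict: "clock": time; "joint_positions": joint angles; "joint_vel": joint speeds; "joint_torque": joint torques, N m; "eef_pos": TCP position; "orientation": TCP orientation; "contact_force": force on the tool from outside, world axes, zero at the start; "torque": the same for the moment, N m; "width": finger opening in m.
Only numpy, scipy, OpenCV 4.12 (cv2) and the standard library are available. Lean on these libraries where they do the work, as an engineer would, in place of code of your own. Each camera call takes 0.05 s, during which the arm holds its last target. There are 200 camera calls.

## Task

Make up the fitting kit for a bedside cabinet in the blue compartment tray: lay the long bow handle in the long narrow compartment, stand the larger, domed knob in the smallest one, and lay one of the two large hinges in each of the two big compartments, all flat on the tray's floor and the same way up as they are now. Set each down gently without dropping it, and leave the short handle, the small hinge and the small flat-topped knob where they lie.

Things in the scene. Friction and masses are not known exactly. Their poses are not given: they have to be found in the camera images.
- tray: Low blue tray, fixed; 200 mm (x) by 276 (y), rim 24 high, partitions 20 high, walls and floor 4 thick. Origin: under its centre, on the bench. Compartments, inside x by y and centre in tray frame, mm: long narrow (handle) 84 x 164 at (-54, -52); smallest (knob) 84 x 100 at (-54, 84); two big (hinges) 104 x 132 at (44, 68) and (44, -68). z up.
- handle_long_bar (a point): Steel bow handle standing on its two feet on a 4 mm mat: 140 mm long, feet 18 mm wide, 30 high; straight bar 13 wide, from 20 to 30 mm up. Point: middle of the bar, 25 mm above what it stands on; y along the bar, z up. This is the longer of two such handles; about 90 g.
- hinge_a_arm (a point): Large concealed cabinet hinge, steel, one of two alike, on a 4 mm mat, cup opening up. Arm 18 mm wide, 20 high; round cup 35 across, flange 52 wide (top 14 up). Point: on the arm, half-way up (10 mm), where to grip across it. x along the arm to the cup: tail at x = -44 mm, cup from +18 to +54; z up. About 90 g.
- hinge_b_arm (a point): Large concealed cabinet hinge, steel, one of two alike, on a 4 mm mat, cup opening up. Arm 18 mm wide, 20 high; round cup 35 across, flange 52 wide (top 14 up). Point: on the arm, half-way up (10 mm), where to grip across it. x along the arm to the cup: tail at x = -44 mm, cup from +18 to +54; z up. About 90 g.
- knob_dome_mid (a point): Mushroom-shaped wooden cabinet knob standing on its foot on a 4 mm mat, 34 mm high: domed head 38 mm across (widest from 20 to 27 mm up), foot 24 mm across. The point is on its axis, half-way up (17 mm); z is up. About 30 g. The larger of the two knobs.
- handle_short_bar (a point): Steel bow handle standing on its two feet on a 4 mm mat: 88 mm long, feet 18 mm wide, 30 high; straight bar 13 wide, from 20 to 30 mm up. Point: middle of the bar, 25 mm above what it stands on; y along the bar, z up. Look-alike, not wanted: stays where it is.
- hinge_mini_arm (a point): Small hinge of the same kind, cup only 23 mm across with a 36 mm flange, arm 14 mm wide and 18 mm high, 72 mm long in all. Look-alike, not wanted: stays where it is. The point is in its arm, 9 mm up; x towards the cup.
- knob_flat_mid (a point): Small straight-sided wooden knob with a flat top, 26 mm across, 30 mm high. Look-alike, not wanted: stays where it is. The point is on its axis, half-way up (15 mm).
Mind the look-alikes: they are no part of the job. Leave any red look-alike of the part that bears handle_long_bar alone.

How it is judged:
By the outcome, as a careful person would: the job done as asked, in the order asked, and still so for the second after the job is handed in, with the robot touching nothing.
It also fails if it takes over 115 s, if anything falls off the work surface, if the arm or the gripper's body presses on something with over 40 N, if the wrist force passes 120 N, or if a joint passes its speed limit or range.

## Working session

There is one attempt and no reset: what is moved stays moved. The work goes in short steps, Python scripts to look and compute and a tool call to move; the robot and the scene stay as the last step left them, time stands still between calls to the robot, and variables do not carry over. Pictures are saved under pics/ and viewed, about 12 in all and at most 16, crops included, and the job is handed in when it is done.

Besides the shell and the picture viewer there is one more tool, called after "Emit:" by a JSON object that holds its "op" and its "data". jog_arm: Moves the arm, as the interface text tells. Its arguments: {"type":"object","properties":{"motion":{"type":"array","items":{"type":"object","properties":{"dx":{"type":"number","minimum":-1,"maximum":1},"dy":{"type":"number","minimum":-1,"maximum":1},"dz":{"type":"number","minimum":-1,"maximum":1},"wx":{"type":"number","minimum":-1,"maximum":1},"wy":{"type":"number","minimum":-1,"maximum":1},"wz":{"type":"number","minimum":-1,"maximum":1},"hand":{"type":"number"}}}},"force":{"type":"number"}},"required":["motion"]}

```bash
ls; mkdir -p pics
cat > h.py <<'E'
import numpy as np, cv2
from bench import telemetry, capture, robot, spotter
def save(n,im): cv2.imwrite('pics/'+n+'.png', cv2.cvtColor(np.ascontiguousarray(im),cv2.COLOR_RGB2BGR))
def ray(p,uv):
    uv=np.atleast_2d(np.asarray(uv,float)); K=np.array(p['mtx']); D=np.array([p['k1'],0,0,0,0.])
    n=cv2.undistortPoints(uv.reshape(-1,1,2),K,D).reshape(-1,2)
    R=cv2.Rodrigues(np.array(p['rvec'],float))[0]; t=np.array(p['tvec'],float).ravel()
    return -R.T@t, np.c_[n,np.ones(len(n))]@R
def at_z(p,uv,z):
    c,d=ray(p,uv); return c+d*((z-c[2])/d[:,2])[:,None]
def proj(p,X):
    return cv2.projectPoints(np.asarray(X,float).reshape(-1,1,3),np.array(p['rvec'],float),np.array(p['tvec'],float),np.array(p['mtx']),np.array([p['k1'],0,0,0,0.]))[0].reshape(-1,2)
E
python3 - <<'E'
from h import *
a=capture('scene');b=capture('side')
save('scene',a['color']);save('side',b['color'])
for p in (a,b):
    c,d=ray(p,[320,200]);print('cam',c.round(3),d.round(2))
    for n in ['tray','handle_long_bar','hinge_a_arm','knob_dome_mid','handle_short_bar','hinge_mini_arm','knob_flat_mid']:
        for s in spotter.silhouettes(p,n):
            ys,xs=np.nonzero(s['pixels']);print(n,round(s['confidence'],2),s['rect'],len(xs),at_z(p,[xs.mean(),ys.mean()],0.02).round(3))
print(telemetry.sense())
E
```

```text
pics
cam [1.187 0.171 0.998] [[-0.62 -0.14 -0.78]]
tray 0.98 [197.1, 186.3, 307.2, 253.7] 5564 [[ 0.53  -0.181  0.02 ]]
handle_long_bar 0.76 [427.9, 178.4, 476.3, 196.1] 239 [[0.241 0.395 0.02 ]]
handle_long_bar 0.63 [330.5, 203.3, 373.5, 225.4] 246 [[0.436 0.097 0.02 ]]
handle_long_bar 0.56 [208.4, 142.9, 233.2, 178.9] 204 [[ 0.332 -0.385  0.02 ]]
hinge_a_arm 0.71 [397.2, 240.0, 432.8, 256.5] 348 [[0.524 0.304 0.02 ]]
handle_short_bar 0.56 [391.5, 218.9, 417.4, 234.0] 156 [[0.438 0.259 0.02 ]]
hinge_mini_arm 0.54 [356.9, 263.6, 380.4, 281.1] 203 [[0.621 0.189 0.02 ]]
knob_flat_mid 0.49 [358.3, 264.2, 381.4, 280.0] 176 [[0.621 0.187 0.02 ]]
cam [0.276 0.828 0.979] [[ 0.12 -0.65 -0.75]]
tray 0.73 [251.5, 116.1, 343.1, 194.7] 5416 [[ 0.518 -0.168  0.02 ]]
handle_long_bar 0.74 [356.1, 328.9, 385.1, 397.1] 518 [[0.243 0.403 0.02 ]]
handle_long_bar 0.65 [353.1, 107.9, 397.1, 125.9] 308 [[ 0.321 -0.382  0.02 ]]
handle_long_bar 0.62 [293.6, 206.1, 320.9, 254.7] 315 [[0.438 0.09  0.02 ]]
hinge_a_arm 0.74 [270.7, 209.7, 285.1, 225.2] 90 [[0.522 0.069 0.02 ]]
hinge_a_arm 0.61 [240.7, 273.3, 26
[... 396 characters left out ...]
5 [[0.617 0.195 0.02 ]]
{'clock': 0.8, 'joint_positions': array([-1.38277312e+00,  1.15986256e-01,  1.44160038e+00,  1.54036274e-05,
        1.58398517e+00, -3.77946055e-02]), 'joint_vel': array([ 0.00110099, -0.00040557,  0.00158706, -0.00049913,  0.00171285,
       -0.0001671 ]), 'joint_torque': array([-2.61455221e-03, -7.20970917e+01, -6.22741270e+01,  7.78292748e-02,
        1.87816028e-02,  7.18751011e-06]), 'eef_pos': array([ 0.15113589, -0.65787148,  0.21865517]), 'orientation': array([3.12156920e+00, 3.53958697e-01, 2.65827454e-05]), 'contact_force': array([-0.57353974,  0.17142651,  0.06786163]), 'torque': array([-0.0144803 , -0.00873361, -0.00599758]), 'width': 0.09284383211313123}
```

Run:
```python
from h import *
for n,(x0,y0,x1,y1) in {'scene':(190,120,510,300),'side':(190,90,430,400)}.items():
    im=cv2.imread(f'pics/{n}.png')[y0:y1,x0:x1]; f=2.5 if n=='scene' else 1.9
    cv2.imwrite(f'pics/{n}_c.png',cv2.resize(im,None,fx=f,fy=f,interpolation=2))
```

```text
(no output)
```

View pics/scene_c.png

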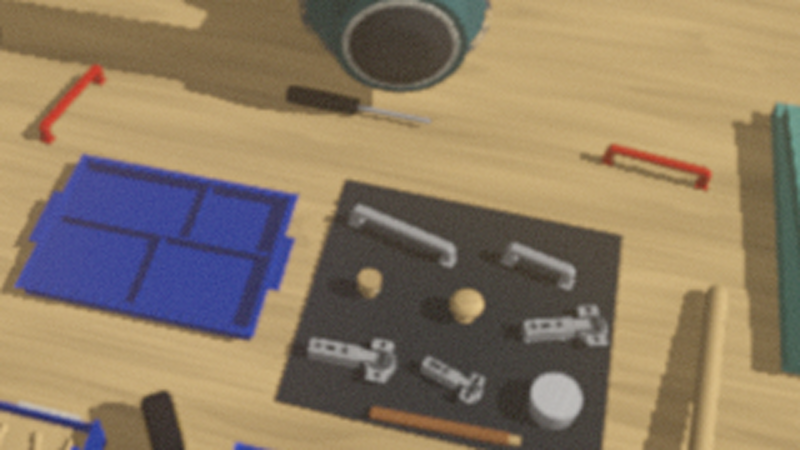

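View pics/side_c.png

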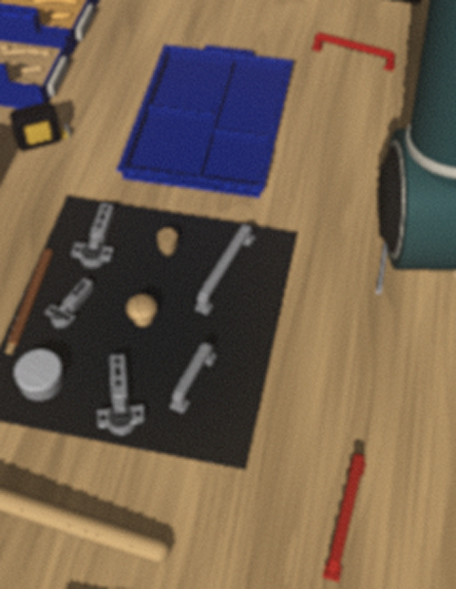

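The first view shows these candidates:
- **Grey handles:** long at scene px (350,214), short at (404,226). Red look-alikes are at (220,161) and (452,187).
- **Knobs:** domed at (376,241), flat at (337,232).
- **Hinges:** large at (331,262) and (416,250), mini at (371,271).

The tray is at (253,219), with the long and small compartments on the robot's side. I'll move over the mat next.

```bash
cat >> h.py <<'E'
from scipy.spatial.transform import Rotation as Ro
def pose():
    s=telemetry.sense(); return np.array(s['eef_pos']),Ro.from_rotvec(s['orientation']),s
def plan(xyz,yaw):  # yaw deg of tool x axis, tool down
    p,R,s=pose()
    c,sn=np.cos(np.radians(yaw)),np.sin(np.radians(yaw))
    T=Ro.from_matrix(np.array([[c,sn,0],[sn,-c,0],[0,0,-1]]))
    d=R.inv().apply(np.array(xyz)-p)/0.4; w=np.degrees((R.inv()*T).as_rotvec())/30
    return d.round(4),w.round(4)
E
python3 - <<'E'
from h import *
print(plan([0.45,-0.33,0.45],60),plan([0.45,0.17,0.40],90))
E
```

```text
(array([ 0.9117, -0.6316, -0.5784]), array([ 1.0000e-04, -0.0000e+00, -1.5687e+00])) (array([ 1.1916, -1.8498, -0.4534]), array([ 1.0000e-04,  0.0000e+00, -2.5687e+00]))
```

Emit:
{"op": "jog_arm", "data": {"motion": [{"dx": 0.91, "dy": -0.63, "dz": -0.58, "wz": -1}, {"dx": 0.91, "dy": -0.63, "dz": -0.58, "wz": -1}, {"dx": 0.91, "dy": -0.63, "dz": -0.58, "wz": -1}, {"dx": 0.91, "dy": -0.63, "dz": -0.58, "wz": -1}, {"dx": 0.91, "dy": -0.63, "dz": -0.58, "wz": -1}, {"dx": 0.91, "dy": -0.63, "dz": -0.58, "wz": -1}, {"dx": 0.91, "dy": -0.63, "dz": -0.58, "wz": -1}, {"dx": 0.91, "dy": -0.63, "dz": -0.58, "wz": -1}, {"dx": 0.91, "dy": -0.63, "dz": -0.58, "wz": -1}, {"dx": 0.91, "dy": -0.63, "dz": -0.58, "wz": -1}, {"dx": 0.91, "dy": -0.63, "dz": -0.58, "wz": -1}, {"dx": 0.91, "dy": -0.63, "dz": -0.58, "wz": -1}]}}

```text
$.motion[0]: bad value
```

Run:
```python
from h import *
print(plan([0.45,-0.13,0.45],90),plan([0.45,0.17,0.40],90)); p=capture('wrist'); c,d=ray(p,[[320,200],[320,0],[0,200]]); print(c-pose()[0],d, at_z(p,[[320,200]],0))
```

```text
(array([ 1.0237, -1.1189, -0.5784]), array([ 1.0000e-04,  0.0000e+00, -2.5687e+00])) (array([ 1.1916, -1.8498, -0.4534]), array([ 1.0000e-04,  0.0000e+00, -2.5687e+00]))
[0.08242881 0.01922249 0.16539236] [[-0.29263893 -0.06752407 -0.95383606]
 [ 0.28554454  0.06555164 -1.14046288]
 [-0.52234878  0.93078796 -0.95355567]] [[ 0.11569518 -0.66582782  0.        ]]
```

Emit:
{"op": "jog_arm", "data": {"motion": [{"dx": 0.91, "dy": -0.63, "dz": -0.58, "wx": 0, "wy": 0, "wz": -1, "hand": 93}, {"dx": 0.91, "dy": -0.63, "dz": -0.58, "wx": 0, "wy": 0, "wz": -1, "hand": 93}, {"dx": 0.91, "dy": -0.63, "dz": -0.58, "wx": 0, "wy": 0, "wz": -1, "hand": 93}, {"dx": 0.91, "dy": -0.63, "dz": -0.58, "wx": 0, "wy": 0, "wz": -1, "hand": 93}, {"dx": 0.91, "dy": -0.63, "dz": -0.58, "wx": 0, "wy": 0, "wz": -1, "hand": 93}, {"dx": 0.91, "dy": -0.63, "dz": -0.58, "wx": 0, "wy": 0, "wz": -1, "hand": 93}, {"dx": 0.91, "dy": -0.63, "dz": -0.58, "wx": 0, "wy": 0, "wz": -1, "hand": 93}, {"dx": 0.91, "dy": -0.63, "dz": -0.58, "wx": 0, "wy": 0, "wz": -1, "hand": 93}, {"dx": 0.91, "dy": -0.63, "dz": -0.58, "wx": 0, "wy": 0, "wz": -1, "hand": 93}, {"dx": 0.91, "dy": -0.63, "dz": -0.58, "wx": 0, "wy": 0, "wz": -1, "hand": 93}]}}

```text
clock: 1.85
eef_pos: [0.4502, -0.3291, 0.4519]
orientation: [2.923, 1.15, 0.0]
contact_force: [0.6, -1.4, 0.7]
width: 0.093
```

Run:
```python
from h import *
print(plan([0.45,-0.13,0.45],90),plan([0.40,0.17,0.42],90))
```

```text
(array([ 0.3386, -0.3648,  0.0045]), array([ 1.2000e-03,  4.0000e-04, -1.5689e+00])) (array([ 0.7579, -0.9991,  0.0792]), array([ 1.2000e-03,  4.0000e-04, -1.5689e+00]))
```

Emit:
{"op": "jog_arm", "data": {"motion": [{"dx": 0.76, "dy": -1, "dz": 0.2, "wx": 0, "wy": 0, "wz": -1, "hand": 93}, {"dx": 0.76, "dy": -1, "dz": 0.2, "wx": 0, "wy": 0, "wz": -1, "hand": 93}, {"dx": 0.76, "dy": -1, "dz": 0.2, "wx": 0, "wy": 0, "wz": -1, "hand": 93}, {"dx": 0.76, "dy": -1, "dz": 0.2, "wx": 0, "wy": 0, "wz": -1, "hand": 93}, {"dx": 0.76, "dy": -1, "dz": 0.2, "wx": 0, "wy": 0, "wz": -1, "hand": 93}, {"dx": 0.76, "dy": -1, "dz": 0.2, "wx": 0, "wy": 0, "wz": -1, "hand": 93}, {"dx": 0.76, "dy": -1, "dz": 0.2, "wx": 0, "wy": 0, "wz": -1, "hand": 93}, {"dx": 0.76, "dy": -1, "dz": 0.2, "wx": 0, "wy": 0, "wz": -1, "hand": 93}, {"dx": 0.76, "dy": -1, "dz": 0.2, "wx": 0, "wy": 0, "wz": -1, "hand": 93}, {"dx": 0.76, "dy": -1, "dz": 0.2, "wx": 0, "wy": 0, "wz": -1, "hand": 93}, {"dx": 0.76, "dy": -1, "dz": 0.2, "wx": 0, "wy": 0, "wz": -1, "hand": 93}]}}

```text
clock: 2.95
eef_pos: [0.3992, 0.1745, 0.3707]
orientation: [-2.522, -1.873, 0.001]
contact_force: [0.7, -0.3, 0.8]
width: 0.093
```

Run:
```python
from h import *
print(plan([0.45,0.27,0.36],90))
p=capture('wrist'); save('w1',p['color']); c,d=ray(p,[320,200]); print(c,at_z(p,[320,200],0.02),p['mtx'][0][0],p['k1'])
import pickle; pickle.dump({k:p[k] for k in p},open('w1.pkl','wb'))
```

```text
(array([0.2653, 0.0526, 0.0266]), array([-1.300e-03,  3.000e-04, -5.602e-01]))
[0.42428605 0.25518037 0.53610035] [[0.37684771 0.10008721 0.02      ]] 326.92653830075074 -0.042461155074198884
```

View pics/w1.png

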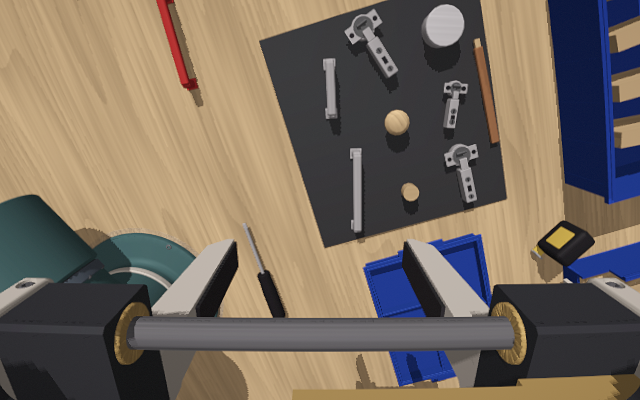

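The wrist view shows the whole mat: long handle (357,190), short (331,88), dome (397,122), flat knob (410,192), large hinges (462,172) and (372,45), mini hinge (454,104). Next I'll rectify it onto the plane at the part tops to measure.

```bash
cat >> h.py <<'E'
def ortho(p,x0,x1,y0,y1,z,s):  # s px per m ; right=+x, up=+y
    xs=np.arange(x0,x1,1/s); ys=np.arange(y1,y0,-1/s); X,Y=np.meshgrid(xs,ys)
    uv=proj(p,np.c_[X.ravel(),Y.ravel(),np.full(X.size,z)]).astype(np.float32).reshape(*X.shape,2)
    im=cv2.remap(p['color'],uv,None,cv2.INTER_CUBIC)
    for g in np.arange(np.ceil(x0*20)/20,x1,.05):
        cv2.line(im,(int((g-x0)*s),0),(int((g-x0)*s),8),(255,255,0),1);cv2.putText(im,f'{g:.2f}',(int((g-x0)*s),20),0,.4,(255,255,0))
    for g in np.arange(np.ceil(y0*20)/20,y1,.05):
        cv2.line(im,(0,int((y1-g)*s)),(8,int((y1-g)*s)),(255,255,0),1);cv2.putText(im,f'{g:.2f}',(10,int((y1-g)*s)),0,.4,(255,255,0))
    return im
E
python3 - <<'E'
from h import *
import pickle; p=pickle.load(open('w1.pkl','rb'))
save('o1',ortho(p,.40,.66,.04,.39,.024,1600))
q=capture('wrist')
for n in ['handle_long_bar','hinge_a_arm','knob_dome_mid','handle_short_bar','hinge_mini_arm','knob_flat_mid']:
    z={'ha':.034,'hi':.022,'kn':.0275}[n[:2]]
    for s in spotter.silhouettes(q,n):
        ys,xs=np.nonzero(s['pixels']); P=at_z(q,np.c_[xs,ys],z)[:,:2]
        (c,wh,a)=cv2.minAreaRect(P.astype(np.float32)*1000)
        print(n,round(s['confidence'],2),np.round(s['rect']),'mean',P.mean(0).round(4),'rect',np.round(c,1),np.round(wh,1),round(a,1))
E
```

```text
handle_long_bar 0.79 [347. 146. 362. 234.] mean [0.4387 0.104 ] rect [436.1 101.5] [138.2  16.6] 75.3
handle_long_bar 0.69 [157.   0. 196.  91.] mean [0.2467 0.384 ] rect [249.8 383.9] [124.4  23.2] 85.0
hinge_a_arm 0.75 [345.  11. 398.  78.] mean [0.5177 0.3091] rect [516.7 300.6] [51.7 95.9] 12.6
knob_dome_mid 0.81 [386. 112. 406. 135.] mean [0.5239 0.1877] rect [524.1 187.3] [35.9 35.2] 76.4
handle_short_bar 0.96 [324.  57. 338. 116.] mean [0.4412 0.2634] rect [440.4 262.7] [84.3 17.6] 76.2
hinge_mini_arm 0.59 [439.  77. 466. 129.] mean [0.6154 0.1924] rect [610.9 190.3] [69.1 34.7] 61.3
knob_flat_mid 0.68 [403. 182. 422. 199.] mean [0.5209 0.0736] rect [520.6  73. ] [23.7 31.7] 29.9
```

View pics/o1.png

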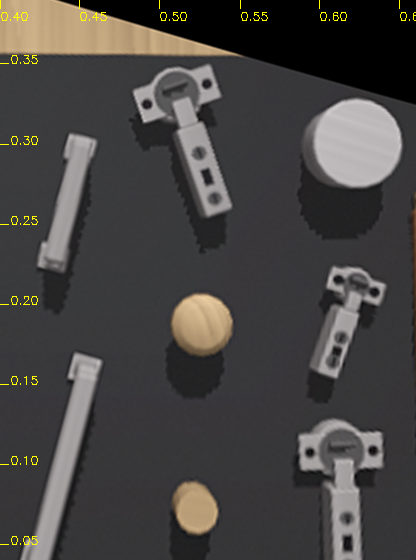

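Run:
```python
from h import *
print('handle',plan([.4365,.102,.13],75.5))
ims=[]
for n in ('scene','side'):
    p=capture(n); s=spotter.silhouettes(p,'tray')[0]
    print(n,round(s['confidence'],2))
    hsv=cv2.cvtColor(p['color'],cv2.COLOR_RGB2HSV); m=((abs(hsv[...,0].astype(int)-116)<14)&(hsv[...,1]>120)).astype(np.uint8)
    m&=cv2.dilate(s['pixels'].astype(np.uint8),np.ones((5,5)))
    ys,xs=np.nonzero(m); P=at_z(p,np.c_[xs,ys],.024)[:,:2].astype(np.float32)*1000
    print(cv2.minAreaRect(P),P.mean(0))
    ims.append(ortho(p,.37,.67,-.36,.0,.024,1200))
save('tray',np.hstack(ims))
```

```text
handle (array([-0.135 ,  0.1347,  0.6051]), array([ 0.002 ,  0.0001, -0.0897]))
scene 0.74
((524.7050170898438, -183.7133331298828), (209.51150512695312, 304.019287109375), 1.0049858093261719) [ 537.62103 -185.37604]
side 0.61
((517.1300659179688, -182.16921997070312), (207.31753540039062, 308.25323486328125), 0.6581080555915833) [ 514.12177 -159.87096]
```

View pics/tray.png

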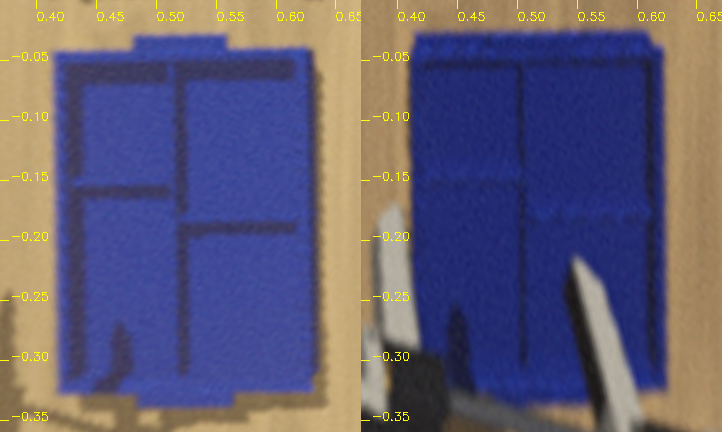

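Tray: centre ≈ (0.5195, -0.187), yaw ≈ +0.9°. The ortho views agree on the partition layout. Now reaching for the grey long handle at (0.4365, 0.102), bar angle 75.5°.

Emit:
{"op": "jog_arm", "data": {"motion": [{"dx": -0.135, "dy": 0.135, "dz": 0.605, "wx": 0, "wy": 0, "wz": -0.09, "hand": 45}, {"dx": -0.135, "dy": 0.135, "dz": 0.605, "wx": 0, "wy": 0, "wz": -0.09, "hand": 45}, {"dx": -0.135, "dy": 0.135, "dz": 0.605, "wx": 0, "wy": 0, "wz": -0.09, "hand": 45}, {"dx": -0.135, "dy": 0.135, "dz": 0.605, "wx": 0, "wy": 0, "wz": -0.09, "hand": 45}, {"dx": -0.135, "dy": 0.135, "dz": 0.605, "wx": 0, "wy": 0, "wz": -0.09, "hand": 45}, {"dx": -0.135, "dy": 0.135, "dz": 0.605, "wx": 0, "wy": 0, "wz": -0.09, "hand": 45}, {"dx": -0.135, "dy": 0.135, "dz": 0.605, "wx": 0, "wy": 0, "wz": -0.09, "hand": 45}], "force": 25}}

```text
clock: 4.25
eef_pos: [0.4363, 0.1025, 0.1303]
orientation: [2.484, 1.924, -0.001]
contact_force: [-0.5, 0.0, 1.0]
width: 0.046
```

Run:
```python
from h import *
print(plan([.4365,.102,.010],75.5))
p=capture('wrist'); im=p['color'].copy()
d=np.array([np.cos(np.radians(75.5)),np.sin(np.radians(75.5))])
for t in (-.07,0,.07):
    u=proj(p,[.4365+d[0]*t,.102+d[1]*t,.034])[0]; cv2.circle(im,(int(u[0]),int(u[1])),3,(255,0,0),1); print(u)
save('w2',im)
```

```text
(array([-0.0011,  0.0009,  0.3008]), array([-0.0006,  0.001 ,  0.0005]))
[319.76451842 276.37110771]
[319.80968176 203.03934488]
[319.86252672 117.61315315]
```

View pics/w2.png

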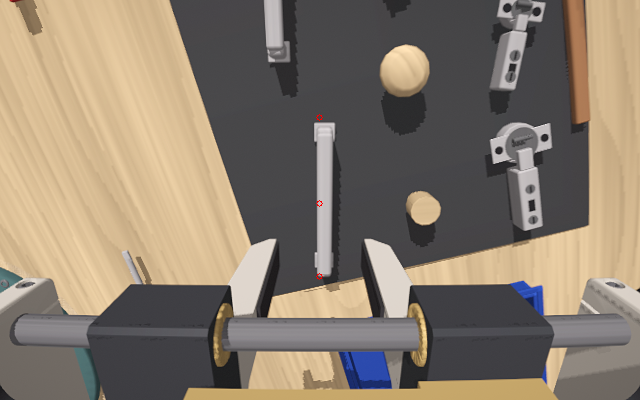

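The long handle shows clearly between the open fingers, from (324,124) to (324,275), about 4 mm to the right of my estimate. I'll correct for that and descend.

Emit:
{"op": "jog_arm", "data": {"motion": [{"dx": -0.008, "dy": 0.011, "dz": 0.12, "wx": 0, "wy": 0, "wz": 0, "hand": 45}, {"dx": -0.008, "dy": 0.011, "dz": 0.22, "wx": 0, "wy": 0, "wz": 0, "hand": 45}, {"dx": -0.008, "dy": 0.011, "dz": 0.3, "wx": 0, "wy": 0, "wz": 0, "hand": 45}, {"dx": -0.008, "dy": 0.011, "dz": 0.3, "wx": 0, "wy": 0, "wz": 0, "hand": 45}, {"dx": -0.008, "dy": 0.011, "dz": 0.3, "wx": 0, "wy": 0, "wz": 0, "hand": 0}, {"dx": -0.008, "dy": 0.011, "dz": 0.3, "wx": 0, "wy": 0, "wz": 0, "hand": 0}, {"dx": -0.008, "dy": 0.011, "dz": 0.3, "wx": 0, "wy": 0, "wz": 0, "hand": 0}, {"dx": -0.008, "dy": 0.011, "dz": 0.3, "wx": 0, "wy": 0, "wz": 0, "hand": 0}, {"dx": -0.008, "dy": 0.011, "dz": 0.3, "wx": 0, "wy": 0, "wz": 0, "hand": 0}, {"dx": -0.008, "dy": 0.011, "dz": 0.3, "wx": 0, "wy": 0, "wz": 0, "hand": 0}, {"dx": -0.008, "dy": 0.011, "dz": 0.3, "wx": 0, "wy": 0, "wz": 0, "hand": 0}], "force": 25}}

```text
clock: 5.4
eef_pos: [0.4411, 0.0989, 0.0127]
orientation: [2.482, 1.923, 0.004]
contact_force: [-1.7, 0.3, 6.5]
width: 0.0132
```

Run:
```python
from h import *
print(plan([.466,-.13,.15],90.9),plan([.466,-.24,.15],90.9))
```

```text
(array([-0.5383,  0.204 , -0.3432]), array([ 0.0059, -0.0014, -0.5117])) (array([-0.8046,  0.2726, -0.3433]), array([ 0.0059, -0.0014, -0.5117]))
```

Emit:
{"op": "jog_arm", "data": {"motion": [{"dx": 0, "dy": 0, "dz": -0.06, "wx": 0, "wy": 0, "wz": 0, "hand": 0}, {"dx": 0, "dy": 0, "dz": -0.15, "wx": 0, "wy": 0, "wz": 0, "hand": 0}, {"dx": 0, "dy": 0, "dz": -0.25, "wx": 0, "wy": 0, "wz": 0, "hand": 0}, {"dx": -0.1, "dy": 0.05, "dz": -0.34, "wx": 0, "wy": 0, "wz": -0.1, "hand": 0}, {"dx": -0.2, "dy": 0.1, "dz": -0.34, "wx": 0, "wy": 0, "wz": -0.25, "hand": 0}, {"dx": -0.3, "dy": 0.15, "dz": -0.34, "wx": 0, "wy": 0, "wz": -0.4, "hand": 0}, {"dx": -0.4, "dy": 0.2, "dz": -0.34, "wx": 0, "wy": 0, "wz": -0.51, "hand": 0}, {"dx": -0.48, "dy": 0.2, "dz": -0.34, "wx": 0, "wy": 0, "wz": -0.51, "hand": 0}, {"dx": -0.54, "dy": 0.2, "dz": -0.34, "wx": 0, "wy": 0, "wz": -0.51, "hand": 0}, {"dx": -0.54, "dy": 0.2, "dz": -0.34, "wx": 0, "wy": 0, "wz": -0.51, "hand": 0}]}}

```text
clock: 6.4
eef_pos: [0.4636, -0.1325, 0.1485]
orientation: [2.207, 2.233, 0.003]
contact_force: [-0.0, -0.3, -0.6]
width: 0.0127
```

```bash
cat >> h.py <<'E'
TR=(.5195,-.187,.9)
def tw(x,y,z=0,T=TR):
    a=np.radians(T[2]); x,y=x/1000,y/1000
    return np.array([T[0]+x*np.cos(a)-y*np.sin(a),T[1]+x*np.sin(a)+y*np.cos(a),z])
def drawtray(p,T=TR):
    im=p['color'].copy()
    for x,y,z in [(-100,-138,.024),(100,-138,.024),(100,138,.024),(-100,138,.024),(-96,134,.004),(96,134,.004),(-12,134,.004),(-12,30,.004),(-96,34,.004),(96,2,.004)]:
        u=proj(p,tw(x,y,z,T))[0]; cv2.circle(im,(int(round(u[0])),int(round(u[1]))),4,(255,255,0) if z>.01 else (0,255,0),1)
    return im
E
python3 - <<'E'
from h import *
print(plan(tw(-54,-52,.0135),90.9))
save('w3',drawtray(capture('wrist')))
E
```

```text
(array([-0.2685,  0.0028,  0.3375]), array([ 0.0049, -0.0001, -0.0073]))
```

View pics/w3.png

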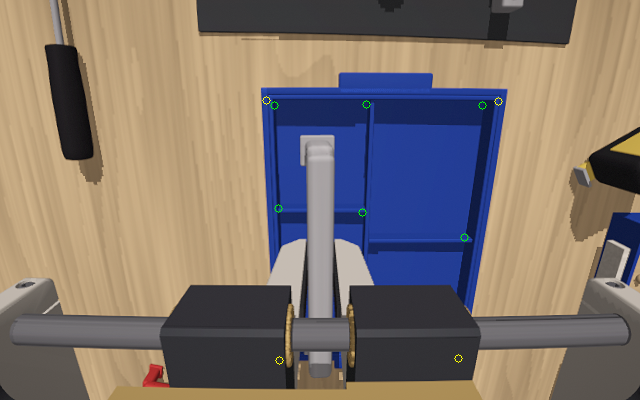

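The tray overlay agrees inside to within about 3 mm: partition junction at (366,208), large partition at (464,239). The outer rim has a small lip. The handle is held straight, so I'll lower it into the long compartment.

Emit:
{"op": "jog_arm", "data": {"motion": [{"dx": -0.12, "dy": 0.003, "dz": 0.0, "wx": 0, "wy": 0, "wz": -0.01, "hand": 0}, {"dx": -0.23, "dy": 0.003, "dz": 0.0, "wx": 0, "wy": 0, "wz": -0.01, "hand": 0}, {"dx": -0.268, "dy": 0.003, "dz": 0.08, "wx": 0, "wy": 0, "wz": -0.01, "hand": 0}, {"dx": -0.268, "dy": 0.003, "dz": 0.17, "wx": 0, "wy": 0, "wz": -0.01, "hand": 0}, {"dx": -0.268, "dy": 0.003, "dz": 0.25, "wx": 0, "wy": 0, "wz": -0.01, "hand": 0}, {"dx": -0.268, "dy": 0.003, "dz": 0.3, "wx": 0, "wy": 0, "wz": -0.01, "hand": 0}, {"dx": -0.268, "dy": 0.003, "dz": 0.32, "wx": 0, "wy": 0, "wz": -0.01, "hand": 0}, {"dx": -0.268, "dy": 0.003, "dz": 0.328, "wx": 0, "wy": 0, "wz": -0.01, "hand": 0}, {"dx": -0.268, "dy": 0.003, "dz": 0.333, "wx": 0, "wy": 0, "wz": -0.01, "hand": 0}, {"dx": -0.268, "dy": 0.003, "dz": 0.337, "wx": 0, "wy": 0, "wz": -0.01, "hand": 0}, {"dx": -0.268, "dy": 0.003, "dz": 0.338, "wx": 0, "wy": 0, "wz": -0.01, "hand": 0}, {"dx": -0.268, "dy": 0.003, "dz": 0.338, "wx": 0, "wy": 0, "wz": -0.01, "hand": 0}]}}

```text
clock: 7.65
eef_pos: [0.4671, -0.2385, 0.0139]
orientation: [2.2, 2.239, 0.004]
contact_force: [-0.1, 0.4, -1.2]
width: 0.0133
```

Emit:
{"op": "jog_arm", "data": {"motion": [{"dx": 0, "dy": 0, "dz": 0.002, "wx": 0, "wy": 0, "wz": 0, "hand": 0}, {"dx": 0, "dy": 0, "dz": 0.004, "wx": 0, "wy": 0, "wz": 0, "hand": 0}, {"dx": 0, "dy": 0, "dz": 0.005, "wx": 0, "wy": 0, "wz": 0, "hand": 0}, {"dx": 0, "dy": 0, "dz": 0.005, "wx": 0, "wy": 0, "wz": 0, "hand": 0}]}}

```text
clock: 8.05
eef_pos: [0.4673, -0.2387, 0.0127]
orientation: [2.2, 2.239, 0.004]
contact_force: [-3.0, 2.4, 8.2]
width: 0.0128
```

Emit:
{"op": "jog_arm", "data": {"motion": [{"dx": 0, "dy": 0, "dz": 0, "wx": 0, "wy": 0, "wz": 0, "hand": 30}, {"dx": 0, "dy": 0, "dz": 0, "wx": 0, "wy": 0, "wz": 0, "hand": 30}, {"dx": 0, "dy": 0, "dz": 0, "wx": 0, "wy": 0, "wz": 0, "hand": 30}, {"dx": 0, "dy": 0, "dz": -0.05, "wx": 0, "wy": 0, "wz": 0, "hand": 30}, {"dx": 0, "dy": 0, "dz": -0.15, "wx": 0, "wy": 0, "wz": 0, "hand": 30}, {"dx": 0, "dy": 0, "dz": -0.27, "wx": 0, "wy": 0, "wz": 0, "hand": 30}, {"dx": 0.12, "dy": 0, "dz": -0.33, "wx": 0, "wy": 0, "wz": 0.25, "hand": 60}, {"dx": 0.25, "dy": 0, "dz": -0.33, "wx": 0, "wy": 0, "wz": 0.5, "hand": 60}, {"dx": 0.37, "dy": 0.02, "dz": -0.33, "wx": 0, "wy": 0, "wz": 0.75, "hand": 60}, {"dx": 0.5, "dy": 0.05, "dz": -0.33, "wx": 0, "wy": 0, "wz": 1, "hand": 60}, {"dx": 0.62, "dy": 0.08, "dz": -0.33, "wx": 0, "wy": 0, "wz": 1, "hand": 60}, {"dx": 0.74, "dy": 0.1, "dz": -0.33, "wx": 0, "wy": 0, "wz": 1, "hand": 60}]}}

```text
clock: 9.25
eef_pos: [0.4993, 0.046, 0.145]
orientation: [2.705, 1.592, 0.006]
contact_force: [0.8, -0.9, -0.7]
width: 0.0602
```

Run:
```python
from h import *
print(plan([.524,.187,.13],50))
```

```text
(array([ 0.3381, -0.1175,  0.0377]), array([ 0.008 , -0.0049,  0.3647]))
```

Emit:
{"op": "jog_arm", "data": {"motion": [{"dx": 0.12, "dy": -0.04, "dz": 0.02, "wx": 0, "wy": 0, "wz": 0.2, "hand": 60}, {"dx": 0.24, "dy": -0.08, "dz": 0.03, "wx": 0.008, "wy": -0.005, "wz": 0.36, "hand": 60}, {"dx": 0.338, "dy": -0.118, "dz": 0.038, "wx": 0.008, "wy": -0.005, "wz": 0.365, "hand": 60}, {"dx": 0.338, "dy": -0.118, "dz": 0.038, "wx": 0.008, "wy": -0.005, "wz": 0.365, "hand": 60}]}}

```text
clock: 9.65
eef_pos: [0.5235, 0.1913, 0.1288]
orientation: [-2.844, -1.332, 0.002]
contact_force: [0.3, -0.1, 0.1]
width: 0.0602
```

Run:
```python
from h import *
p=capture('wrist'); print(pose()[0])
for s in spotter.silhouettes(p,'knob_dome_mid'):
    ys,xs=np.nonzero(s['pixels']); m=s['pixels'].astype(np.uint8)
    c,r=cv2.minEnclosingCircle(np.c_[xs,ys].astype(np.float32)); P=at_z(p,[c],.030)[0]
    e=at_z(p,[[c[0]+r,c[1]]],.030)[0]
    print(s['confidence'],s['rect'],P,'r',np.linalg.norm(e-P)); 
save('w4',p['color'])
P=at_z(p,[[320,200]],0)
s=spotter.silhouettes(p,'knob_dome_mid')[0]; ys,xs=np.nonzero(s['pixels']); c,_=cv2.minEnclosingCircle(np.c_[xs,ys].astype(np.float32))
T=at_z(p,[c],.030)[0]; print('abs',T); print(plan([T[0],T[1],.009],50))
```

```text
[0.52346365 0.18913448 0.12905859]
0.93 [303.4, 184.7, 346.9, 223.3] [0.5262673  0.18844848 0.03      ] r 0.018614259486465317
abs [0.5262673  0.18844848 0.03      ]
(array([0.0075, 0.0024, 0.3016]), array([-0.0002,  0.0012,  0.0011]))
```

View pics/w4.png

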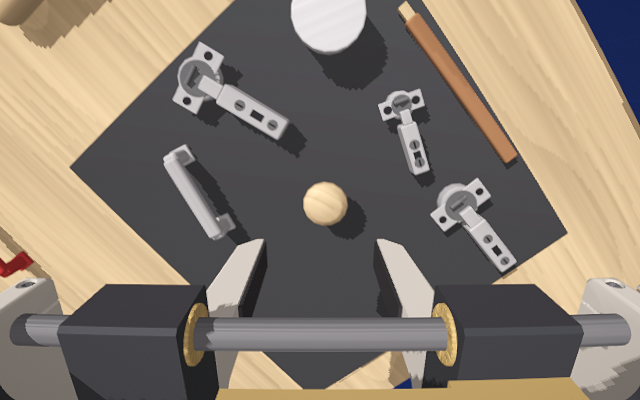

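The dome knob is alone between the fingers at (325,204), radius 18.6 mm, which matches 38 mm across. Descending to grip.

Emit:
{"op": "jog_arm", "data": {"motion": [{"dx": 0.0075, "dy": 0.0025, "dz": 0.1, "wx": 0, "wy": 0, "wz": 0, "hand": 60}, {"dx": 0.0075, "dy": 0.0025, "dz": 0.2, "wx": 0, "wy": 0, "wz": 0, "hand": 60}, {"dx": 0.0075, "dy": 0.0025, "dz": 0.28, "wx": 0, "wy": 0, "wz": 0, "hand": 60}, {"dx": 0.0075, "dy": 0.0025, "dz": 0.3, "wx": 0, "wy": 0, "wz": 0, "hand": 60}, {"dx": 0.0075, "dy": 0.0025, "dz": 0.3, "wx": 0, "wy": 0, "wz": 0, "hand": 60}, {"dx": 0.0075, "dy": 0.0025, "dz": 0.3, "wx": 0, "wy": 0, "wz": 0, "hand": 30}, {"dx": 0.0075, "dy": 0.0025, "dz": 0.3, "wx": 0, "wy": 0, "wz": 0, "hand": 30}, {"dx": 0.0075, "dy": 0.0025, "dz": 0.3, "wx": 0, "wy": 0, "wz": 0, "hand": 30}, {"dx": 0.0075, "dy": 0.0025, "dz": 0.3, "wx": 0, "wy": 0, "wz": 0, "hand": 30}, {"dx": 0.0075, "dy": 0.0025, "dz": 0.3, "wx": 0, "wy": 0, "wz": 0, "hand": 30}], "force": 15}}

```text
clock: 10.8
eef_pos: [0.5269, 0.1886, 0.0108]
orientation: [2.846, 1.329, 0.001]
contact_force: [-1.4, -0.7, 7.7]
width: 0.037
```

Run:
```python
from h import *
print(plan(tw(-54,84,.1),50),plan([.526,.1885,.1],50))
```

```text
(array([-0.661 ,  0.3497, -0.2231]), array([ 0.0016, -0.0012,  0.0014])) (array([-0.0015, -0.0013, -0.223 ]), array([ 0.0016, -0.0012,  0.0014]))
```

Emit:
{"op": "jog_arm", "data": {"motion": [{"dx": 0, "dy": 0, "dz": -0.05, "wx": 0, "wy": 0, "wz": 0, "hand": 30}, {"dx": 0, "dy": 0, "dz": -0.14, "wx": 0, "wy": 0, "wz": 0, "hand": 30}, {"dx": -0.05, "dy": 0.03, "dz": -0.223, "wx": 0, "wy": 0, "wz": 0, "hand": 30}, {"dx": -0.15, "dy": 0.08, "dz": -0.223, "wx": 0, "wy": 0, "wz": 0, "hand": 30}, {"dx": -0.25, "dy": 0.13, "dz": -0.223, "wx": 0, "wy": 0, "wz": 0, "hand": 30}, {"dx": -0.35, "dy": 0.18, "dz": -0.223, "wx": 0, "wy": 0, "wz": 0, "hand": 30}, {"dx": -0.45, "dy": 0.23, "dz": -0.223, "wx": 0, "wy": 0, "wz": 0, "hand": 30}, {"dx": -0.55, "dy": 0.29, "dz": -0.223, "wx": 0, "wy": 0, "wz": 0, "hand": 30}, {"dx": -0.63, "dy": 0.33, "dz": -0.223, "wx": 0, "wy": 0, "wz": 0, "hand": 30}, {"dx": -0.661, "dy": 0.35, "dz": -0.223, "wx": 0, "wy": 0, "wz": 0, "hand": 30}, {"dx": -0.661, "dy": 0.35, "dz": -0.223, "wx": 0, "wy": 0, "wz": 0, "hand": 30}]}}

```text
clock: 11.9
eef_pos: [0.464, -0.1055, 0.1003]
orientation: [2.848, 1.325, 0.002]
contact_force: [1.1, 0.2, 0.2]
width: 0.0364
```

Run:
```python
from h import *
print(plan(tw(-54,84,.013),50))
save('w5',drawtray(capture('wrist')))
```

```text
(array([ 0.0033, -0.0027,  0.2182]), array([ 0.0028, -0.0013, -0.0036]))
```

View pics/w5.png

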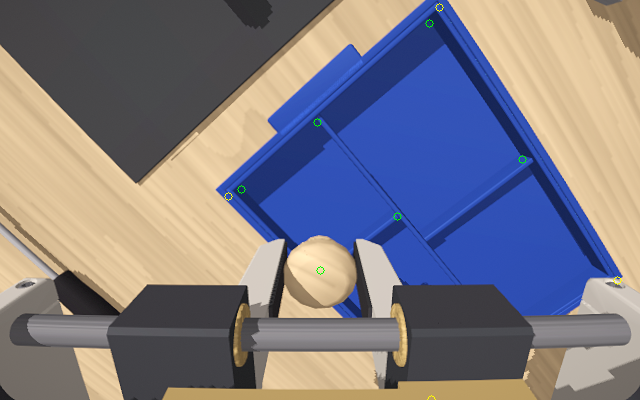

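The knob is held upright, and the tray markers sit on the inner corners (241,189), (317,122) and (522,160). Lowering it now.

Emit:
{"op": "jog_arm", "data": {"motion": [{"dx": 0.003, "dy": -0.003, "dz": 0.08, "wx": 0, "wy": 0, "wz": 0, "hand": 30}, {"dx": 0.003, "dy": -0.003, "dz": 0.15, "wx": 0, "wy": 0, "wz": 0, "hand": 30}, {"dx": 0.003, "dy": -0.003, "dz": 0.195, "wx": 0, "wy": 0, "wz": 0, "hand": 30}, {"dx": 0.003, "dy": -0.003, "dz": 0.21, "wx": 0, "wy": 0, "wz": 0, "hand": 30}, {"dx": 0.003, "dy": -0.003, "dz": 0.216, "wx": 0, "wy": 0, "wz": 0, "hand": 30}, {"dx": 0.003, "dy": -0.003, "dz": 0.22, "wx": 0, "wy": 0, "wz": 0, "hand": 30}, {"dx": 0.003, "dy": -0.003, "dz": 0.222, "wx": 0, "wy": 0, "wz": 0, "hand": 30}, {"dx": 0.003, "dy": -0.003, "dz": 0.222, "wx": 0, "wy": 0, "wz": 0, "hand": 30}]}}

```text
clock: 12.75
eef_pos: [0.4645, -0.1027, 0.012]
orientation: [2.847, 1.326, 0.003]
contact_force: [0.5, 0.4, -0.5]
width: 0.0368
```

Emit:
{"op": "jog_arm", "data": {"motion": [{"dx": 0, "dy": 0, "dz": 0.002, "wx": 0, "wy": 0, "wz": 0, "hand": 30}, {"dx": 0, "dy": 0, "dz": 0.004, "wx": 0, "wy": 0, "wz": 0, "hand": 30}, {"dx": 0, "dy": 0, "dz": 0.004, "wx": 0, "wy": 0, "wz": 0, "hand": 30}]}}

```text
clock: 13.05
eef_pos: [0.4648, -0.1028, 0.0108]
orientation: [2.847, 1.325, 0.004]
contact_force: [-0.7, -0.1, 2.6]
width: 0.0369
```

Emit:
{"op": "jog_arm", "data": {"motion": [{"dx": 0, "dy": 0, "dz": 0, "wx": 0, "wy": 0, "wz": 0, "hand": 49}, {"dx": 0, "dy": 0, "dz": 0, "wx": 0, "wy": 0, "wz": 0, "hand": 49}, {"dx": 0, "dy": 0, "dz": 0, "wx": 0, "wy": 0, "wz": 0, "hand": 49}, {"dx": 0, "dy": 0, "dz": -0.05, "wx": 0, "wy": 0, "wz": 0, "hand": 49}, {"dx": 0, "dy": 0, "dz": -0.15, "wx": 0, "wy": 0, "wz": 0, "hand": 49}, {"dx": 0, "dy": 0, "dz": -0.27, "wx": 0, "wy": 0, "wz": 0, "hand": 49}, {"dx": 0.1, "dy": 0, "dz": -0.33, "wx": 0, "wy": 0, "wz": -0.25, "hand": 49}, {"dx": 0.2, "dy": 0, "dz": -0.33, "wx": 0, "wy": 0, "wz": -0.5, "hand": 49}, {"dx": 0.3, "dy": 0, "dz": -0.33, "wx": 0, "wy": 0, "wz": -0.75, "hand": 49}, {"dx": 0.4, "dy": 0, "dz": -0.33, "wx": 0, "wy": 0, "wz": -1, "hand": 49}, {"dx": 0.5, "dy": 0, "dz": -0.33, "wx": 0, "wy": 0, "wz": -1, "hand": 49}, {"dx": 0.5, "dy": 0, "dz": -0.33, "wx": 0, "wy": 0, "wz": -1, "hand": 49}]}}

```text
clock: 14.25
eef_pos: [0.5947, 0.0532, 0.1423]
orientation: [2.404, 2.021, 0.003]
contact_force: [-0.2, 0.1, 0.5]
width: 0.0491
```

Run:
```python
from h import *
print(plan([.617,.074,.13],94))
```

```text
(array([0.0607, 0.0458, 0.0308]), array([ 0.004 , -0.0007, -0.4635]))
```

Emit:
{"op": "jog_arm", "data": {"motion": [{"dx": 0.06, "dy": 0.046, "dz": 0.03, "wx": 0, "wy": 0, "wz": -0.23, "hand": 49}, {"dx": 0.06, "dy": 0.046, "dz": 0.03, "wx": 0, "wy": 0, "wz": -0.463, "hand": 49}, {"dx": 0.06, "dy": 0.046, "dz": 0.03, "wx": 0, "wy": 0, "wz": -0.463, "hand": 49}]}}

```text
clock: 14.55
eef_pos: [0.6167, 0.0737, 0.1296]
orientation: [2.14, 2.3, 0.001]
contact_force: [-0.2, 0.3, 0.6]
width: 0.049
```

Run:
```python
from h import *
p=capture('wrist'); print(pose()[0])
save('o2',ortho(p,.53,.70,-.0,.14,.024,3500))
import pickle; pickle.dump(p,open('w.pkl','wb'))
```

```text
[0.61671423 0.07337648 0.13010444]
```

View pics/o2.png

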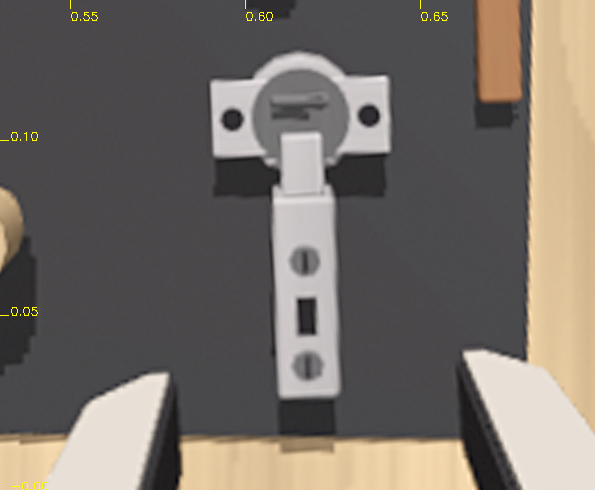

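Hinge B in the rectified crop: arm axis from (302,200) to (309,395), so angle ≈92° and grip point (0.6167, 0.071). The cup is 36 mm ahead of it, as specified.

Emit:
{"op": "jog_arm", "data": {"motion": [{"dx": -0.006, "dy": 0, "dz": 0.1, "wx": 0, "wy": 0, "wz": 0.067, "hand": 49}, {"dx": -0.006, "dy": 0, "dz": 0.2, "wx": 0, "wy": 0, "wz": 0.067, "hand": 49}, {"dx": -0.006, "dy": 0, "dz": 0.27, "wx": 0, "wy": 0, "wz": 0.067, "hand": 49}, {"dx": -0.006, "dy": 0, "dz": 0.295, "wx": 0, "wy": 0, "wz": 0.067, "hand": 49}, {"dx": -0.006, "dy": 0, "dz": 0.305, "wx": 0, "wy": 0, "wz": 0.067, "hand": 49}, {"dx": -0.006, "dy": 0, "dz": 0.309, "wx": 0, "wy": 0, "wz": 0.067, "hand": 49}, {"dx": -0.006, "dy": 0, "dz": 0.309, "wx": 0, "wy": 0, "wz": 0.067, "hand": 49}]}}

```text
clock: 15.3
eef_pos: [0.6178, 0.0709, 0.0081]
orientation: [2.185, 2.254, 0.004]
contact_force: [-0.3, 0.3, 0.6]
width: 0.0485
```

Emit:
{"op": "jog_arm", "data": {"motion": [{"dx": 0, "dy": 0, "dz": 0.003, "wx": 0, "wy": 0, "wz": 0, "hand": 10}, {"dx": 0, "dy": 0, "dz": 0.003, "wx": 0, "wy": 0, "wz": 0, "hand": 5}, {"dx": 0, "dy": 0, "dz": 0.003, "wx": 0, "wy": 0, "wz": 0, "hand": 5}, {"dx": 0, "dy": 0, "dz": 0.003, "wx": 0, "wy": 0, "wz": 0, "hand": 5}, {"dx": 0, "dy": 0, "dz": 0.003, "wx": 0, "wy": 0, "wz": 0, "hand": 5}, {"dx": 0, "dy": 0, "dz": 0.003, "wx": 0, "wy": 0, "wz": 0, "hand": 5}], "force": 30}}

```text
clock: 15.9
eef_pos: [0.6178, 0.0709, 0.007]
orientation: [2.185, 2.254, 0.004]
contact_force: [-1.4, -0.6, 2.2]
width: 0.0178
```

Run:
```python
from h import *
# nearer big compartment (44,68): grip point 5 mm short of centre
print(tw(44,63),plan(tw(44,63,.11),90.9))
```

```text
[ 0.56250501 -0.12331665  0.        ] (array([-0.4811, -0.1524, -0.258 ]), array([ 0.0067, -0.0001,  0.0294]))
```

Emit:
{"op": "jog_arm", "data": {"motion": [{"dx": 0, "dy": 0, "dz": -0.05, "wx": 0, "wy": 0, "wz": 0, "hand": 5}, {"dx": 0, "dy": 0, "dz": -0.14, "wx": 0, "wy": 0, "wz": 0, "hand": 5}, {"dx": -0.05, "dy": -0.02, "dz": -0.23, "wx": 0, "wy": 0, "wz": 0.03, "hand": 5}, {"dx": -0.14, "dy": -0.05, "dz": -0.258, "wx": 0, "wy": 0, "wz": 0.03, "hand": 5}, {"dx": -0.24, "dy": -0.08, "dz": -0.258, "wx": 0, "wy": 0, "wz": 0.03, "hand": 5}, {"dx": -0.34, "dy": -0.11, "dz": -0.258, "wx": 0, "wy": 0, "wz": 0.03, "hand": 5}, {"dx": -0.43, "dy": -0.14, "dz": -0.258, "wx": 0, "wy": 0, "wz": 0.03, "hand": 5}, {"dx": -0.481, "dy": -0.152, "dz": -0.258, "wx": 0, "wy": 0, "wz": 0.03, "hand": 5}, {"dx": -0.481, "dy": -0.152, "dz": -0.258, "wx": 0, "wy": 0, "wz": 0.03, "hand": 5}, {"dx": -0.481, "dy": -0.152, "dz": -0.258, "wx": 0, "wy": 0, "wz": 0.03, "hand": 5}]}}

```text
clock: 16.9
eef_pos: [0.5626, -0.1233, 0.1099]
orientation: [2.204, 2.236, 0.004]
contact_force: [-0.8, 1.1, -1.5]
width: 0.0179
```

Run:
```python
from h import *
print(plan(tw(44,63,.008),90.9))
save('w6',drawtray(capture('wrist')))
```

```text
(array([-1.000e-04, -1.100e-03,  2.547e-01]), array([ 0.0065, -0.0006, -0.0025]))
```

View pics/w6.png

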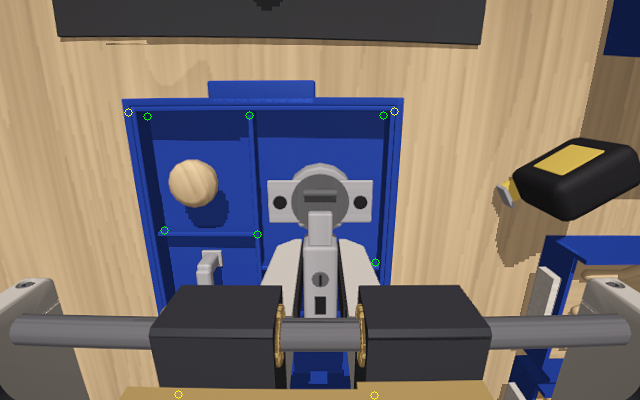

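The knob is standing at (193,183), the handle end is visible at (208,265), and the hinge is held level over its compartment. Lowering.

Emit:
{"op": "jog_arm", "data": {"motion": [{"dx": 0, "dy": 0, "dz": 0.1, "wx": 0, "wy": 0, "wz": 0, "hand": 5}, {"dx": 0, "dy": 0, "dz": 0.19, "wx": 0, "wy": 0, "wz": 0, "hand": 5}, {"dx": 0, "dy": 0, "dz": 0.235, "wx": 0, "wy": 0, "wz": 0, "hand": 5}, {"dx": 0, "dy": 0, "dz": 0.248, "wx": 0, "wy": 0, "wz": 0, "hand": 5}, {"dx": 0, "dy": 0, "dz": 0.252, "wx": 0, "wy": 0, "wz": 0, "hand": 5}, {"dx": 0, "dy": 0, "dz": 0.256, "wx": 0, "wy": 0, "wz": 0, "hand": 5}, {"dx": 0, "dy": 0, "dz": 0.258, "wx": 0, "wy": 0, "wz": 0, "hand": 5}, {"dx": 0, "dy": 0, "dz": 0.258, "wx": 0, "wy": 0, "wz": 0, "hand": 5}]}}

```text
clock: 17.75
eef_pos: [0.5635, -0.1228, 0.0075]
orientation: [2.202, 2.236, 0.005]
contact_force: [0.7, 0.3, -1.3]
width: 0.0177
```

Emit:
{"op": "jog_arm", "data": {"motion": [{"dx": 0, "dy": 0, "dz": 0.002, "wx": 0, "wy": 0, "wz": 0, "hand": 5}, {"dx": 0, "dy": 0, "dz": 0.003, "wx": 0, "wy": 0, "wz": 0, "hand": 5}, {"dx": 0, "dy": 0, "dz": 0.003, "wx": 0, "wy": 0, "wz": 0, "hand": 5}]}}

```text
clock: 18.05
eef_pos: [0.5639, -0.1229, 0.007]
orientation: [2.202, 2.236, 0.006]
contact_force: [-2.3, 0.8, 5.7]
width: 0.0178
```

Emit:
{"op": "jog_arm", "data": {"motion": [{"dx": 0, "dy": 0, "dz": 0, "wx": 0, "wy": 0, "wz": 0, "hand": 38}, {"dx": 0, "dy": 0, "dz": 0, "wx": 0, "wy": 0, "wz": 0, "hand": 38}, {"dx": 0, "dy": 0, "dz": 0, "wx": 0, "wy": 0, "wz": 0, "hand": 38}, {"dx": 0, "dy": 0, "dz": -0.05, "wx": 0, "wy": 0, "wz": 0, "hand": 38}, {"dx": 0, "dy": 0, "dz": -0.15, "wx": 0, "wy": 0, "wz": 0, "hand": 38}, {"dx": 0.1, "dy": 0, "dz": -0.25, "wx": 0, "wy": 0, "wz": 0, "hand": 45}, {"dx": 0.22, "dy": 0, "dz": -0.31, "wx": 0, "wy": 0, "wz": -0.1, "hand": 45}, {"dx": 0.34, "dy": -0.03, "dz": -0.31, "wx": 0, "wy": 0, "wz": -0.2, "hand": 45}, {"dx": 0.46, "dy": -0.05, "dz": -0.31, "wx": 0, "wy": 0, "wz": -0.3, "hand": 45}, {"dx": 0.58, "dy": -0.07, "dz": -0.31, "wx": 0, "wy": 0, "wz": -0.4, "hand": 45}, {"dx": 0.7, "dy": -0.09, "dz": -0.31, "wx": 0, "wy": 0, "wz": -0.5, "hand": 45}, {"dx": 0.82, "dy": -0.1, "dz": -0.31, "wx": 0, "wy": 0, "wz": -0.6, "hand": 45}]}}

```text
clock: 19.25
eef_pos: [0.5175, 0.2041, 0.131]
orientation: [1.822, 2.554, 0.005]
contact_force: [0.8, -0.2, -0.0]
width: 0.0449
```

Run:
```python
from h import *
print(plan([.523,.300,.13],109))
```

```text
(array([0.2222, 0.0911, 0.0026]), array([ 0.0106,  0.0034, -0.    ]))
```

Emit:
{"op": "jog_arm", "data": {"motion": [{"dx": 0.1, "dy": 0.04, "dz": 0.002, "wx": 0.01, "wy": 0, "wz": 0, "hand": 45}, {"dx": 0.2, "dy": 0.08, "dz": 0.002, "wx": 0.01, "wy": 0, "wz": 0, "hand": 45}, {"dx": 0.222, "dy": 0.091, "dz": 0.002, "wx": 0.01, "wy": 0, "wz": 0, "hand": 45}, {"dx": 0.222, "dy": 0.091, "dz": 0.002, "wx": 0.01, "wy": 0, "wz": 0, "hand": 45}]}}

```text
clock: 19.65
eef_pos: [0.5227, 0.301, 0.1297]
orientation: [1.821, 2.558, -0.002]
contact_force: [-0.6, -0.9, -0.1]
width: 0.045
```

Run:
```python
from h import *
p=capture('wrist'); print(pose()[0])
save('o3',ortho(p,.44,.61,.235,.37,.024,3500))
```

```text
[0.52284927 0.29978171 0.12984739]
```

View pics/o3.png

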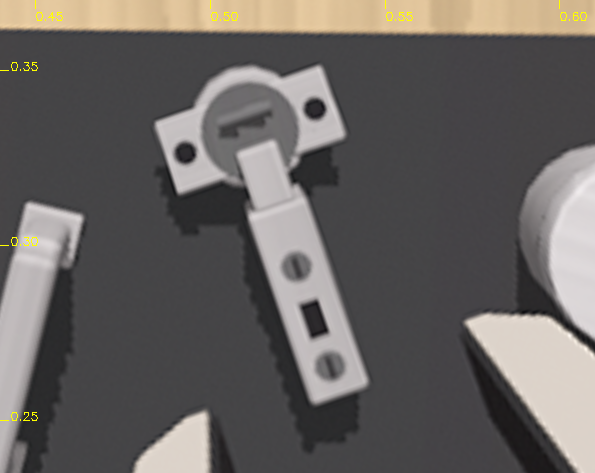

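Hinge A: arm axis from (276,200) to (342,393), angle 108.9°, so the grip point is (0.523, 0.299), which is where the tool already stands. The cylinder and short handle are clear of the fingers.

Emit:
{"op": "jog_arm", "data": {"motion": [{"dx": 0, "dy": 0, "dz": 0.1, "wx": 0, "wy": 0, "wz": 0, "hand": 45}, {"dx": 0, "dy": 0, "dz": 0.2, "wx": 0, "wy": 0, "wz": 0, "hand": 45}, {"dx": 0, "dy": 0, "dz": 0.27, "wx": 0, "wy": 0, "wz": 0, "hand": 45}, {"dx": 0, "dy": 0, "dz": 0.298, "wx": 0, "wy": 0, "wz": 0, "hand": 45}, {"dx": 0, "dy": 0, "dz": 0.309, "wx": 0, "wy": 0, "wz": 0, "hand": 45}, {"dx": 0, "dy": 0, "dz": 0.311, "wx": 0, "wy": 0, "wz": 0, "hand": 45}, {"dx": 0, "dy": 0, "dz": 0.311, "wx": 0, "wy": 0, "wz": 0, "hand": 45}, {"dx": 0, "dy": 0, "dz": 0.311, "wx": 0, "wy": 0, "wz": 0, "hand": 5}, {"dx": 0, "dy": 0, "dz": 0.311, "wx": 0, "wy": 0, "wz": 0, "hand": 5}, {"dx": 0, "dy": 0, "dz": 0.311, "wx": 0, "wy": 0, "wz": 0, "hand": 5}, {"dx": 0, "dy": 0, "dz": 0.311, "wx": 0, "wy": 0, "wz": 0, "hand": 5}, {"dx": 0, "dy": 0, "dz": 0.311, "wx": 0, "wy": 0, "wz": 0, "hand": 5}]}}

```text
clock: 20.9
eef_pos: [0.5229, 0.2996, 0.0057]
orientation: [1.822, 2.557, -0.002]
contact_force: [-1.3, 0.5, 2.5]
width: 0.0179
```

Run:
```python
from h import *
print(tw(44,-73),plan(tw(44,-73,.11),90.9))
```

```text
[ 0.56464121 -0.25929987  0.        ] (array([-1.3553, -0.3577, -0.2578]), array([3.000e-04, 4.100e-03, 6.052e-01]))
```

Emit:
{"op": "jog_arm", "data": {"motion": [{"dx": 0, "dy": 0, "dz": -0.05, "wx": 0, "wy": 0, "wz": 0, "hand": 5}, {"dx": 0, "dy": 0, "dz": -0.14, "wx": 0, "wy": 0, "wz": 0, "hand": 5}, {"dx": -0.05, "dy": -0.01, "dz": -0.23, "wx": 0, "wy": 0, "wz": 0, "hand": 5}, {"dx": -0.15, "dy": -0.04, "dz": -0.26, "wx": 0, "wy": 0, "wz": 0.1, "hand": 5}, {"dx": -0.26, "dy": -0.07, "dz": -0.26, "wx": 0, "wy": 0, "wz": 0.2, "hand": 5}, {"dx": -0.37, "dy": -0.1, "dz": -0.26, "wx": 0, "wy": 0, "wz": 0.3, "hand": 5}, {"dx": -0.48, "dy": -0.13, "dz": -0.26, "wx": 0, "wy": 0, "wz": 0.4, "hand": 5}, {"dx": -0.59, "dy": -0.16, "dz": -0.26, "wx": 0, "wy": 0, "wz": 0.5, "hand": 5}, {"dx": -0.7, "dy": -0.19, "dz": -0.26, "wx": 0, "wy": 0, "wz": 0.6, "hand": 5}, {"dx": -0.81, "dy": -0.21, "dz": -0.26, "wx": 0, "wy": 0, "wz": 0.605, "hand": 5}, {"dx": -0.9, "dy": -0.24, "dz": -0.26, "wx": 0, "wy": 0, "wz": 0.605, "hand": 5}, {"dx": -0.95, "dy": -0.25, "dz": -0.26, "wx": 0, "wy": 0, "wz": 0.605, "hand": 5}]}}

```text
clock: 22.1
eef_pos: [0.5521, -0.0947, 0.1103]
orientation: [2.205, 2.236, -0.003]
contact_force: [-0.7, 0.0, -1.8]
width: 0.0178
```

Run:
```python
from h import *
print(plan(tw(44,-73,.11),90.9))
```

```text
(array([-0.4119,  0.0256,  0.0019]), array([ 0.0002,  0.0047, -0.0032]))
```

Emit:
{"op": "jog_arm", "data": {"motion": [{"dx": -0.1, "dy": 0.006, "dz": 0, "wx": 0, "wy": 0, "wz": 0, "hand": 5}, {"dx": -0.2, "dy": 0.013, "dz": 0, "wx": 0, "wy": 0, "wz": 0, "hand": 5}, {"dx": -0.3, "dy": 0.019, "dz": 0, "wx": 0, "wy": 0, "wz": 0, "hand": 5}, {"dx": -0.38, "dy": 0.024, "dz": 0, "wx": 0, "wy": 0, "wz": 0, "hand": 5}, {"dx": -0.412, "dy": 0.0255, "dz": 0, "wx": 0, "wy": 0, "wz": 0, "hand": 5}, {"dx": -0.412, "dy": 0.0255, "dz": 0, "wx": 0, "wy": 0, "wz": 0, "hand": 5}]}}

```text
clock: 22.7
eef_pos: [0.5643, -0.2604, 0.1103]
orientation: [2.207, 2.234, -0.003]
contact_force: [0.3, 1.3, 0.2]
width: 0.0179
```

Run:
```python
from h import *
print(plan(tw(44,-73,.007),90.9))
save('w7',drawtray(capture('wrist')))
```

```text
(array([0.0033, 0.0009, 0.2582]), array([-0.001 ,  0.004 , -0.0066]))
```

View pics/w7.png

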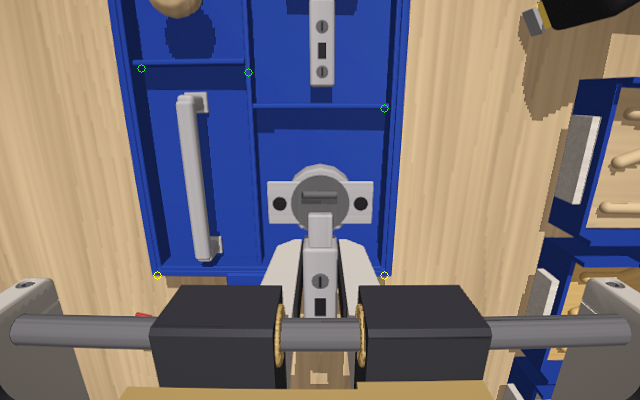

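The handle lies inside its compartment, (193,95) to (210,260). The first hinge is flat and clear of the partition at y≈105, and the overlay matches the near wall at y≈274. Lowering the last hinge.

Emit:
{"op": "jog_arm", "data": {"motion": [{"dx": 0.003, "dy": 0, "dz": 0.1, "wx": 0, "wy": 0, "wz": 0, "hand": 5}, {"dx": 0.003, "dy": 0, "dz": 0.19, "wx": 0, "wy": 0, "wz": 0, "hand": 5}, {"dx": 0.003, "dy": 0, "dz": 0.235, "wx": 0, "wy": 0, "wz": 0, "hand": 5}, {"dx": 0.003, "dy": 0, "dz": 0.248, "wx": 0, "wy": 0, "wz": 0, "hand": 5}, {"dx": 0.003, "dy": 0, "dz": 0.254, "wx": 0, "wy": 0, "wz": 0, "hand": 5}, {"dx": 0.003, "dy": 0, "dz": 0.258, "wx": 0, "wy": 0, "wz": 0, "hand": 5}, {"dx": 0.003, "dy": 0, "dz": 0.26, "wx": 0, "wy": 0, "wz": 0, "hand": 5}, {"dx": 0.003, "dy": 0, "dz": 0.26, "wx": 0, "wy": 0, "wz": 0, "hand": 5}]}}

```text
clock: 23.55
eef_pos: [0.5647, -0.2583, 0.0073]
orientation: [2.205, 2.234, -0.002]
contact_force: [-0.6, -0.9, -1.1]
width: 0.018
```

Emit:
{"op": "jog_arm", "data": {"motion": [{"dx": 0, "dy": 0, "dz": 0.003, "wx": 0, "wy": 0, "wz": 0, "hand": 5}, {"dx": 0, "dy": 0, "dz": 0.005, "wx": 0, "wy": 0, "wz": 0, "hand": 5}, {"dx": 0, "dy": 0, "dz": 0.005, "wx": 0, "wy": 0, "wz": 0, "hand": 5}]}}

```text
clock: 23.85
eef_pos: [0.5649, -0.2585, 0.0056]
orientation: [2.205, 2.234, -0.002]
contact_force: [-0.8, 0.8, 2.8]
width: 0.0181
```

Contact at the same height as on the mat. Releasing and backing away to where the tray can be seen.

Emit:
{"op": "jog_arm", "data": {"motion": [{"dx": 0, "dy": 0, "dz": 0, "wx": 0, "wy": 0, "wz": 0, "hand": 38}, {"dx": 0, "dy": 0, "dz": 0, "wx": 0, "wy": 0, "wz": 0, "hand": 38}, {"dx": 0, "dy": 0, "dz": 0, "wx": 0, "wy": 0, "wz": 0, "hand": 38}, {"dx": 0, "dy": 0, "dz": -0.05, "wx": 0, "wy": 0, "wz": 0, "hand": 38}, {"dx": 0, "dy": 0, "dz": -0.15, "wx": 0, "wy": 0, "wz": 0, "hand": 38}, {"dx": 0, "dy": 0, "dz": -0.27, "wx": 0, "wy": 0, "wz": 0, "hand": 38}, {"dx": 0.1, "dy": 0, "dz": -0.39, "wx": 0, "wy": 0, "wz": 0, "hand": 38}, {"dx": 0.2, "dy": 0, "dz": -0.5, "wx": 0, "wy": 0, "wz": 0, "hand": 38}, {"dx": 0.3, "dy": 0, "dz": -0.58, "wx": 0, "wy": 0, "wz": 0, "hand": 38}, {"dx": 0.4, "dy": 0, "dz": -0.6, "wx": 0, "wy": 0, "wz": 0, "hand": 38}, {"dx": 0.5, "dy": 0, "dz": -0.6, "wx": 0, "wy": 0, "wz": 0, "hand": 38}, {"dx": 0.5, "dy": 0, "dz": -0.6, "wx": 0, "wy": 0, "wz": 0, "hand": 38}]}}

```text
clock: 25.05
eef_pos: [0.5621, -0.0535, 0.2467]
orientation: [2.2, 2.238, 0.002]
contact_force: [0.2, 0.0, -0.6]
width: 0.038
```

Run:
```python
from h import *
save('w8',capture('wrist')['color'])
p=capture('scene')['color'][120:300,190:510]; save('s8',cv2.resize(p,None,fx=2.5,fy=2.5))
```

```text
(no output)
```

View pics/w8.png

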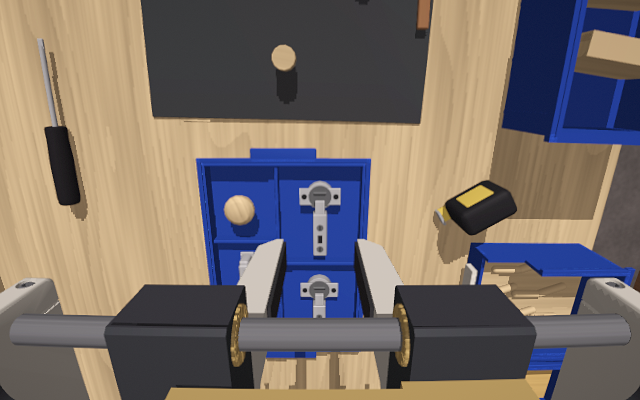

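View pics/s8.png

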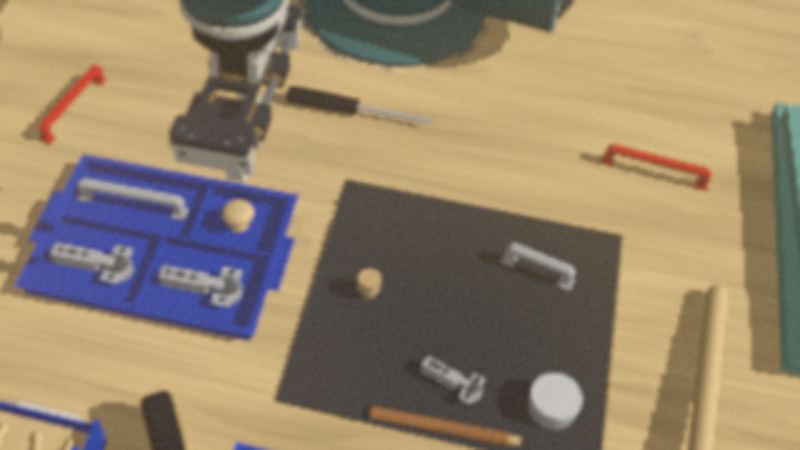

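All four parts are in their compartments. The look-alikes haven't moved: short handle (540,264), mini hinge (453,378), flat knob (369,283) and both red handles. Handing in.

```bash
python3 -c "
from h import *
print(robot.finish_job())"
```

```text
the job is handed in; nothing more can be done
None
```

The kit is made up in the blue tray and the job is handed in at about 25 s of the 115 s. I set the parts down in the order asked: the long grey handle, the domed knob, then the two large hinges. Each part was lowered to light contact with the tray floor (readings of 8 N or less) at about the same height it was gripped on the mat, then released.

- **Parts placed:** the final wrist and overhead pictures show each part inside its own compartment, upright or flat, with the gripper clear of everything. The hand-in gave no verdict.
- **Parts left alone:** in the final overhead picture the short handle, small hinge, flat-topped knob and both red handles are where they were at the start.
- **Small disagreements:** my first estimate of the handle was about 4 mm off, and I corrected it from a close look before gripping. The tray's outer rim showed 5 to 10 pixels outside my model, probably a lip, but the inner walls matched to about 3 mm.

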